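# Eject the flight battery and trap it with the other finger

### The arm

A 7-joint arm with a two-finger parallel gripper is mounted at the origin on the work surface. World frame = base frame: x ahead of the robot, y to its left, z up, the work surface at z = 0. Lengths are in m, angles in rad, forces in N, time in s.
With the tool pointing down it reaches from about 0.35 to 0.9 m from the base axis. Payload 19.9 kg.
Tool frame: the origin (TCP) lies at the very end of the fingers, on their centre line; the grasp point (between the pads) lies 19 mm behind it; z points along the fingers, y is the line along which they close (so a half turn about z gives the same grasp; the last joint's range is limited). The gripper opens to 94 mm and grips with 3 to 60 N. Pads are 16 mm wide; open, the fingers measure 119 mm over their backs; the gripper's body (75 mm by 177 mm) begins 78 mm behind the grasp point.
Start: joints at [1.21, 0.417, -0.01, 1.614, 0.005, 1.111, -0.053], TCP at [0.196, -0.593, 0.205] pointing down, gripper open.
Joint ranges: [-2.81, 2.81], [-0.39, 2.02], [-1.27, 1.25], [0.06, 2.57], [-1.19, 4.33], [0.19, 2], [-2.82, 2.82]. Speed limits (rad/s): [1.89, 1.89, 2.39, 2.39, 3.01, 3.01, 3.01].

### API

Orientations are given as a 3x3 rotation matrix whose columns are the frame's x, y, z axes.
In Python, from station import read_state, eyes, workorder gives the robot as it stands.
- The arm moves only by the tool arm_command, never from a script. Its argument "deltas" is one flat list of numbers, 7 for each row, row after row: the closure, from 0 (fully open) to 1 (shut), then the shift along the world's x, y, z in cm, then the turn, a rotation vector about the world's x, y, z in degrees. In form: [grip, dx, dy, dz, ax, ay, az, grip, dx, dy, dz, ax, ay, az, ...]. A call has exactly 10 rows; each row is the pose to reach, as a shift and turn from the pose commanded when the call began; what a row does not reach only later rows make up. A row lasts 1/12 s, in which the tool goes at most 41.7 mm and 7.16 degrees, less where a joint would pass 70% of its speed; a pose out of reach is approached as far as the arm can. A call with a gripper value outside its range is refused whole. The fingers move at their own pace and stop on an object; the grip force is fixed at half the most. Time passes only in rows, so rows that repeat a pose let the fingers close, or fill a call up. It gives the time, the measured TCP pose, the force, the opening and the grip force at its end, in the units of the state.
- read_state(): the state, without advancing time (a new reading comes with each control period).
- eyes.snapshot(name): name is "side" or "top" or "wrist"; returns the picture (384x512x3 uint8, blue, green, red); there is no depth.
- eyes.camera_params(name): a dict with "intrinsics" (3x3 intrinsics, pixels), "origin" and "orientation" of the camera in the world; the wrist camera has in their place "tool_from_camera" (4x4, takes a point from camera to tool coordinates, whose origin is the TCP and whose axes are the flange's). Camera axes: x right, y up, looking along -z (the intrinsics and any distortion apply to the point x, -y, -z); pixel columns grow to the right and rows downward; lengths in m; the calibration is good to about 2 mm. The wrist camera is an equidistant fisheye: a pixel r from the principal point sees the ray r / f radians off the axis. A picture is of the moment at which its call begins: read the wrist's pose just before it. camera_params takes no time and is no camera call.
- workorder.finish_job(): hands the job in; it is judged then, once.
Trained networks look in the newest picture that a camera, given by its name, has taken for a name from the list of things; names that differ only in an ending like _2 or _b are one class to them, and where a whole thing is asked for, a point or a joint stands for the part that bears it (a point fixed in the world has none). Each returns a list of dicts, best first, with "confidence" (0 to 1); they miss things now and then, are a little off and sometimes report something else, mostly with a low value. They report only what shows in the picture. A call takes as long as a camera call. They do not tell look-alikes from the thing itself.
- eyes.recognise(camera, thing): "uv" ([column, row] in pixels, amid what is visible of it).
The state is a dict: "clock": time; "joint_positions": joint angles; "dq": joint speeds; "joint_efforts": joint torques, N m; "tcp_pos": TCP position; "eef_rot": TCP orientation; "ft_force": force on the tool from outside, world axes, zero at the start; "ft_torque": the same for the moment, N m; "opening": finger opening in m; "grip_force": force on a finger pad.
Only numpy, scipy, OpenCV 4.12 (cv2) and the standard library are available. Lean on these libraries where they do the work, as an engineer would, in place of code of your own. Each camera call takes 0.05 s, during which the arm holds its last target. There are 200 camera calls.

### The job

On the blue battery tray, press the black eject key down with one fingertip while the other fingertip stands across the runway in front of the battery, so that the battery springs out and is stopped against that finger before it slides away. Do not grip, drag or lift the battery and leave the other things on the counter alone. The program finishes while still holding: one finger keeping the key down, the other still trapping the popped battery on the runway.

Things in the scene. Friction and masses are not known exactly. Their poses are not given: they have to be found in the camera images.
- tray: Blue battery tray, fixed, in a new place each time. Origin on the counter under the runway's centre line, below the home battery's front face. x runs along the runway from its open end to the spring housing (x 66 to 100 mm, 64 mm high); y points to the key's side; z up. Slick flat deck 30 mm high, 36 mm wide between rails 36 mm high. The battery leaves along -x.
- runway_end (a point): Middle of the runway's open end, on the deck: 85 mm in front of the home battery (tray x = -85 mm), 30 mm above the counter. Nothing stops the battery there. Freed and not stopped, it shoots along the runway far faster than one finger could press and then follow.
- stop_tab (a point): Top middle of the steel stop tab across the runway, 5 mm thick, touching the home battery's front face; 6 mm above the deck at first. One piece with the key: it sinks as the key goes down and frees the battery at about 6 mm. While the battery stands over it the key must stay down, or the tab lifts the battery.
- pusher (a joint): Travel in m (0 to 0.050) of the sprung steel pusher behind the battery. Once the tab has sunk it shoves the battery out along the tray's -x, with about 3.5 N at first and 2 N after 25 mm, and keeps pressing it on whatever stops it.
- key_top (a point): Centre of the top of the black eject key: flat cap, 30 mm along tray x by 32 mm along y, beside the runway at tray x = -38, y = +59 mm. 50 mm above the counter when up, 40 mm fully pressed (a fingertip across the runway is then 10 mm above the deck, 18 mm below the battery's top). Its housing is 36 mm high.
- key (a joint): Travel of the eject key, in m: 0 up, 0.010 fully pressed (hard stop). Spring: 3 N to start, 5 N at the stop, a little more while the tab rubs on the battery. It springs back when let go.
- battery_mid (a point): Centre of the loose battery: hard grey case with dark ends, 60 mm along the runway, 34 mm wide, 28 mm high, about 0.12 kg. Home: at tray x = +30 mm, y = 0, centre 44 mm and top 58 mm above the counter. Well trapped, it has come out 8 to 50 mm and rests against the finger, flat on the deck.
- soft_mount: Bystander: black rubber motor soft mount, a ring 32 mm across and 8 mm high lying loose on the counter; origin at the centre of its underside.
- heat_sink: Bystander: finned aluminium heat sink block, 40 x 40 x 24 mm, loose on the counter; origin at the centre of its underside.
- frame_arm: Bystander: orange carbon drone frame arm, flat, 138 mm long along its x, up to 30 mm wide, 5 mm thick, loose on the counter; origin near its middle, on its underside.
Things that resemble listed ones, but are neither listed nor needed, are in the scene too. Several things have the shape of the tray; the one meant has the colours described above.

How it is judged:
By the outcome, as a careful person would: the job done as asked, in the order asked, and still so for the second after the job is handed in, while the arm keeps its last pose, push and grip.
It also fails if it takes over 35 s, if anything falls off the work surface, if the arm or the gripper's body presses on something with over 40 N, if the wrist force passes 120 N, or if a joint passes its speed limit or range.

## Working session

There is one attempt and no reset: what is moved stays moved. The work goes in short steps, Python scripts to look and compute and a tool call to move; the robot and the scene stay as the last step left them, time stands still between calls to the robot, and variables do not carry over. Pictures are saved under pics/ and viewed, at most 10 in all, crops included, and the job is handed in when it is done.

Besides the shell and the picture viewer there is one more tool, called in YAML: its name, and indented under it one key for each argument. arm_command: Moves the arm, as the interface text tells. Its arguments: {"type":"object","properties":{"deltas":{"type":"array","items":{"type":"number"}}},"required":["deltas"]}

```bash
mkdir -p pics; ls
python3 - <<'E'
from station import read_state, eyes, workorder
import cv2, numpy as np
s=read_state(); print(s['clock'],s['tcp_pos'],s['eef_rot'],s['opening'])
for n in('top','side'):
    im=eyes.snapshot(n); cv2.imwrite(f'pics/{n}0.png',im)
    for t in('tray','key_top','battery_mid','stop_tab'):
        print(n,t,[(np.round(d['uv']).tolist(),round(d['confidence'],2)) for d in eyes.recognise(n,t)])
    print(eyes.camera_params(n))
print(eyes.camera_params('wrist'))
E
```

```text
pics
0.0 [ 0.19637676 -0.59295756  0.20483243] [[ 9.49279224e-01  3.14434043e-01 -4.32274448e-04]
 [ 3.14434336e-01 -9.49278547e-01  1.13492353e-03]
 [-5.34902676e-05 -1.21328125e-03 -9.99999263e-01]] 0.09403141942093239
top tray [([208.0, 146.0], 0.68), ([216.0, 279.0], 0.66)]
top key_top [([180.0, 152.0], 0.73), ([210.0, 148.0], 0.23)]
top battery_mid [([213.0, 131.0], 0.6)]
top stop_tab [([180.0, 296.0], 0.9), ([179.0, 151.0], 0.58)]
{'intrinsics': array([[348.07537356,   0.        , 254.5380562 ],
       [  0.        , 348.07537356, 186.20618389],
       [  0.        ,   0.        ,   1.        ]]), 'origin': array([0.43071627, 0.07087816, 0.75419927]), 'orientation': array([[-0.01915789,  0.99425157, -0.1053413 ],
       [-0.99980755, -0.018606  ,  0.00621939],
       [ 0.00422366,  0.10544017,  0.99441668]])}
side tray [([170.0, 224.0], 0.96), ([322.0, 273.0], 0.7)]
side key_top [([168.0, 247.0], 0.72), ([333.0, 304.0], 0.58)]
side battery_mid [([166.0, 200.0], 0.76)]
side stop_tab [([166.0, 242.0], 0.92), ([329.0, 303.0], 0.84)]
{'intrinsics': array([[449.19602463,   0.       
[... 169 characters left out ...]
4221]), 'orientation': array([[-0.91710213,  0.31252208, -0.2474947 ],
       [-0.3982196 , -0.68925999,  0.60526177],
       [ 0.01856947,  0.6536441 ,  0.75657423]])}
{'intrinsics': array([[297.31863964,   0.        , 257.55368845],
       [  0.        , 297.31863964, 188.20129842],
       [  0.        ,   0.        ,   1.        ]]), 'tool_from_camera': array([[-6.27324639e-04,  9.61246224e-01,  2.75690592e-01,
         8.09996164e-02],
       [ 9.99999506e-01,  3.90549013e-04,  9.13743787e-04,
         7.48743793e-04],
       [ 7.70662077e-04,  2.75691029e-01, -9.61245995e-01,
        -1.79749237e-01],
       [ 0.00000000e+00,  0.00000000e+00,  0.00000000e+00,
         1.00000000e+00]])}
```

View pics/top0.png

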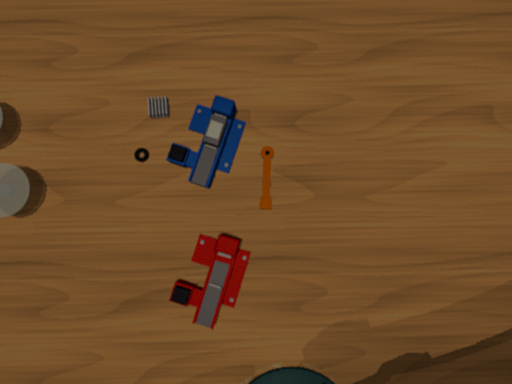

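View pics/side0.png

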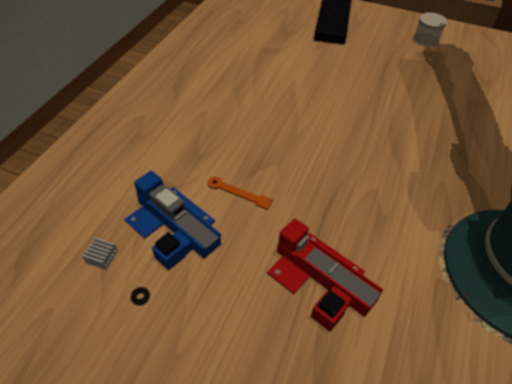

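The top view shows the blue tray with a battery at (208,146), its black key at (179,154), and a red look-alike without a battery at (216,279), key at (182,293). In the side view, blue is at (170,224) and red at (322,273). I choose the blue one and check it in a close crop.

Run:
```python
import cv2, numpy as np
a=cv2.imread('pics/top0.png')[90:195,155:255]; b=cv2.imread('pics/side0.png')[165:275,115:230]
a=cv2.resize(a,(400,420),interpolation=cv2.INTER_CUBIC); b=cv2.resize(b,(400,383),interpolation=cv2.INTER_CUBIC)
c=np.zeros((420,800,3),np.uint8); c[:,:400]=a; c[:383,400:]=b
cv2.imwrite('pics/crop.png',c)
```

```text
(no output)
```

View pics/crop.png

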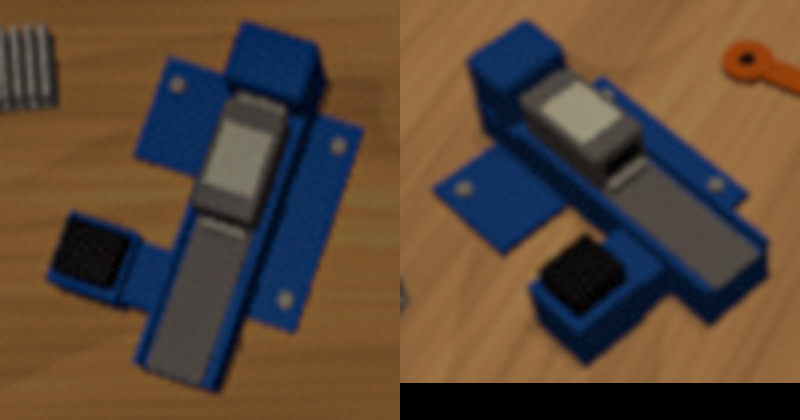

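The crop shows the blue tray with a grey battery, the black key and the steel tab. I can read off the tab, deck-end corners and key cap corners. Next I fit the pose.

```bash
cat > h.py <<'E'
import numpy as np
from station import read_state, eyes
from scipy.optimize import least_squares
def proj(n,P):
    c=eyes.camera_params(n); q=(np.asarray(P)-c['origin'])@c['orientation']
    q=q*[1,-1,-1]; u=q@c['intrinsics'].T; return u[...,:2]/u[...,2:]
def projw(P,pos,R):
    c=eyes.camera_params('wrist'); T=c['tool_from_camera']
    q=((np.asarray(P)-pos)@R-T[:3,3])@T[:3,:3]; q=q*[1,-1,-1]
    r=np.hypot(q[:,0],q[:,1]); th=np.arctan2(r,q[:,2]); K=c['intrinsics']
    return q[:,:2]/r[:,None]*th[:,None]*K[0,0]+K[:2,2]
def world(p,P):
    x,y,t=p; P=np.asarray(P); c,s=np.cos(t),np.sin(t)
    return np.c_[x+c*P[:,0]-s*P[:,1],y+s*P[:,0]+c*P[:,1],P[:,2]]
E
python3 - <<'E'
from h import *
L=np.array([[-85,18,30],[-85,-18,30],[-2.5,0,36],[-23,75,50],[-23,43,50],[-53,43,50],[-53,75,50]])/1e3
T=np.array([[148,370],[212,388],[222,228],[68,220],[130,235],[118,287],[52,270]])/4+[155,90]
S=np.array([[712-400,292],[357,250],[228,173],[143,275],[185,238],[225,265],[183,312]])/3.478+[115,165]
f=lambda p,ns=(('top',T),('side',S)):np.concatenate([(proj(n,world(p,L))-U).ravel() for n,U in ns])
for ns in [(('top',T),),(('side',S),),(('top',T),('side',S))]:
    r=least_squares(f,[.5,.15,-.3],args=(ns,),loss='soft_l1'); print(r.x,np.degrees(r.x[2]),r.cost)
p=r.x; print(np.round(f(p).reshape(-1,2),1).tolist())
for q in ([0,0,0],[-38,59,50],[-38,0,30]): print(q,world(p,np.array([q])/1e3))
E
```

```text
[ 0.59436684  0.15513733 -0.30330364] -17.378018606778735 2.0678752767252475
[ 0.59488266  0.15851863 -0.29555257] -16.93391468194594 6.04301533884864
[ 0.59449526  0.15662698 -0.30191608] -17.29851686823167 10.846014662118437
[[-1.0, -0.5], [-0.5, -0.2], [-0.1, -0.4], [-0.2, -0.5], [-0.8, 0.0], [-2.2, 0.8], [-0.6, 0.8], [1.2, -0.1], [2.7, -1.0], [-0.6, 0.2], [-1.4, -0.9], [0.8, -2.1], [1.5, -0.1], [-0.6, -1.4]]
[0, 0, 0] [[0.59449526 0.15662698 0.        ]]
[-38, 59, 50] [[0.57575772 0.22425763 0.05      ]]
[-38, 0, 30] [[0.55821406 0.16792629 0.03      ]]
```

arm_command:
  deltas: [0.5,1.5,3.2,0,0,0,6,0.5,3,6.4,0,0,0,12,0.5,4.5,9.6,0,0,0,18,0.5,6,12.8,0,0,0,24,0.5,7.5,16,0,0,0,30,0.5,9,19.2,0,0,0,36,0.5,10.5,22.4,0,0,0,42,0.5,12,25.6,0,0,0,48,0.5,13.5,28.8,0,0,0,54,0.5,15,32,0,0,0,60]

```text
clock: 1.33
tcp_pos: [0.3469, -0.2717, 0.2057]
eef_rot: [[0.197, 0.98, 0.0], [0.98, -0.197, -0.001], [-0.001, 0.0, -1.0]]
ft_force: [0.7, -0.7, 0.4]
opening: 0.0474
grip_force: 0.0
```

arm_command:
  deltas: [0.5,1.5,3.2,0,0,0,6,0.5,3,6.4,0,0,0,12,0.5,4.5,9.6,0,0,0,18,0.5,6,12.8,0,0,0,24,0.5,7.5,16,0,0,0,30,0.5,9,19.2,0,0,0,36,0.5,10.5,22.4,0,0,0,42,0.5,12,25.6,0,0,0,48,0.5,13.5,28.8,0,0,0,54,0.5,15,32,0,0,0,60]

```text
clock: 2.17
tcp_pos: [0.497, 0.0483, 0.2057]
eef_rot: [[-0.75, 0.661, 0.001], [0.661, 0.75, -0.0], [-0.001, 0.0, -1.0]]
ft_force: [-0.5, -1.3, -0.2]
opening: 0.047
grip_force: 0.0
```

arm_command:
  deltas: [0.5,1.2,2.5,-1,0,0,4,0.5,2.4,5,-2,0,0,8,0.5,3.6,7.5,-3.5,0,0,12,0.5,4.8,10,-5,0,0,16,0.5,6,12.5,-6.5,0,0,20,0.5,7,14.8,-8,0,0,24.1,0.5,7,14.8,-9,0,0,24.1,0.5,7,14.8,-9,0,0,24.1,0.5,7,14.8,-9,0,0,24.1,0.5,7,14.8,-9,0,0,24.1]

```text
clock: 3.0
tcp_pos: [0.5668, 0.1939, 0.1162]
eef_rot: [[-0.953, 0.304, 0.001], [0.304, 0.953, -0.0], [-0.001, -0.0, -1.0]]
ft_force: [0.8, 0.6, 0.0]
opening: 0.047
grip_force: 0.0
```

Run:
```python
from h import *
import cv2
s=read_state(); im=eyes.snapshot('wrist'); pos,R=np.array(s['tcp_pos']),np.array(s['eef_rot'])
print(s['clock'],pos,R[:,0],s['opening'],s['ft_force'])
p=[.5945,.1566,-.302]
L=np.array([[-85,18,30],[-85,-18,30],[0,0,36],[-23,75,50],[-23,43,50],[-53,43,50],[-53,75,50],[0,-17,58],[0,17,58]])/1e3
U=projw(world(p,L),pos,R); print(np.round(U).tolist())
big=cv2.resize(im,(768,576),interpolation=cv2.INTER_CUBIC)
for u in U: cv2.circle(big,tuple(int(v) for v in (u*1.5)),2,(0,255,0),-1)
cv2.imwrite('pics/w1.png',big)
```

```text
3.0 [0.56675101 0.19387386 0.11618997] [-9.52815104e-01  3.03549967e-01 -8.91905192e-04] 0.04702719431794155 [0.81075645 0.61158084 0.01242077]
[[247.0, 141.0], [207.0, 142.0], [229.0, 231.0], [311.0, 213.0], [276.0, 214.0], [276.0, 181.0], [313.0, 181.0], [208.0, 241.0], [246.0, 241.0]]
```

View pics/w1.png

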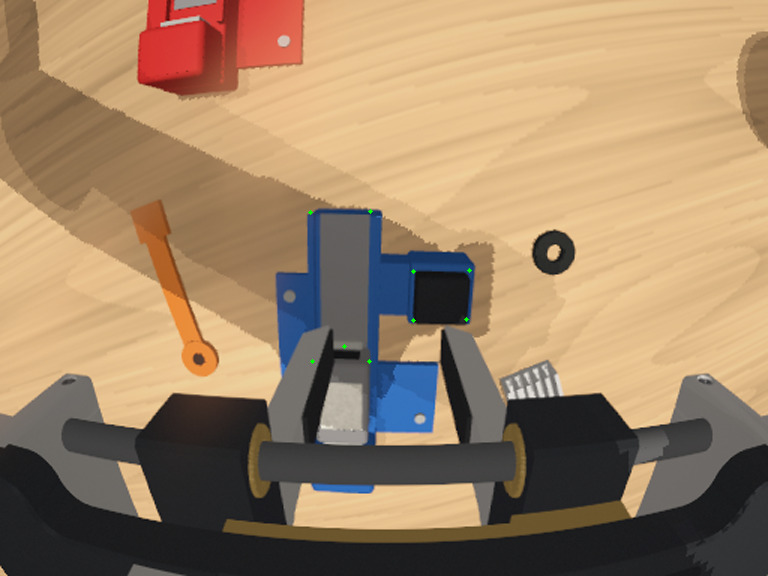

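The wrist view shows the black cap at (441,297), matching its projection. The runway centre is at (345,213), about 2 mm further toward +y than the fit. The left finger is over the runway and the right one is in line with the key. I'll shift slightly and descend to just above the key.

arm_command:
  deltas: [0.5,0.06,0.36,-1,0,0,0,0.5,0.06,0.36,-2,0,0,0,0.5,0.06,0.36,-3,0,0,0,0.5,0.06,0.36,-4,0,0,0,0.5,0.06,0.36,-5,0,0,0,0.5,0.06,0.36,-5.5,0,0,0,0.5,0.06,0.36,-6,0,0,0,0.5,0.06,0.36,-6,0,0,0,0.5,0.06,0.36,-6,0,0,0,0.5,0.06,0.36,-6,0,0,0]

```text
clock: 3.88
tcp_pos: [0.5673, 0.1985, 0.0558]
eef_rot: [[-0.953, 0.302, 0.001], [0.302, 0.953, 0.0], [-0.0, 0.0, -1.0]]
ft_force: [0.6, 0.4, 0.0]
opening: 0.0467
grip_force: 0.0
```

Run:
```python
from h import *
import cv2
s=read_state(); w=eyes.snapshot('wrist'); b=eyes.snapshot('side')
print(s['clock'],s['tcp_pos'],s['opening'],s['ft_force'])
a=cv2.resize(w[120:270,150:350],(400,300),interpolation=cv2.INTER_CUBIC); b=cv2.resize(b[150:300,90:290],(400,300),interpolation=cv2.INTER_CUBIC)
cv2.imwrite('pics/c2.png',cv2.resize(np.hstack([a,b]),(800,300)))
```

```text
3.8833 [0.5672968  0.19849723 0.05581791] 0.046720409728502735 [0.58198818 0.38724295 0.01347569]
```

View pics/c2.png

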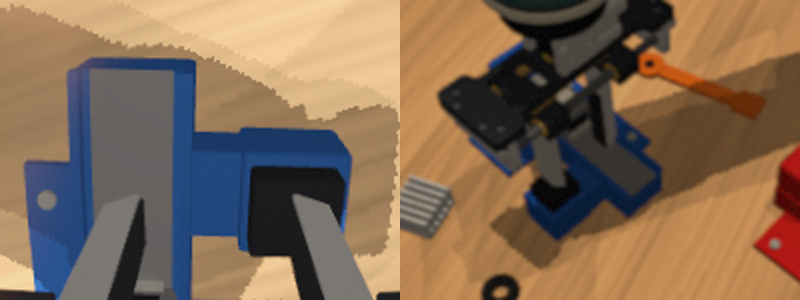

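The left fingertip at (127,195) in the crop stands over the runway, in front of the tab at (150,285). The right fingertip at (310,200) is over the black cap. Pressing now.

arm_command:
  deltas: [0.5,0,0,-0.3,0,0,0,0.5,0,0,-0.6,0,0,0,0.5,0,0,-0.8,0,0,0,0.5,0,0,-1,0,0,0,0.5,0,0,-1.2,0,0,0,0.5,0,0,-1.4,0,0,0,0.5,0,0,-1.55,0,0,0,0.5,0,0,-1.55,0,0,0,0.5,0,0,-1.55,0,0,0,0.5,0,0,-1.55,0,0,0]

```text
clock: 4.82
tcp_pos: [0.5673, 0.1984, 0.0401]
eef_rot: [[-0.953, 0.302, 0.0], [0.302, 0.953, 0.0], [-0.0, 0.0, -1.0]]
ft_force: [-0.2, -0.0, 6.8]
opening: 0.0466
grip_force: 4.6
```

Run:
```python
from h import *
import cv2
s=read_state(); w=eyes.snapshot('wrist'); b=eyes.snapshot('side')
print(s['clock'],s['tcp_pos'],s['opening'],s['ft_force'],s['ft_torque'])
a=cv2.resize(w[120:270,150:350],(400,300),interpolation=cv2.INTER_CUBIC); b=cv2.resize(b[150:300,90:290],(400,300),interpolation=cv2.INTER_CUBIC)
cv2.imwrite('pics/c3.png',np.hstack([a,b]))
```

```text
4.8167 [0.56728737 0.19842646 0.04009657] 0.046552255650551544 [-0.19426281 -0.04613921  6.82752498] [ 0.14413416 -0.28234941 -0.06762137]
```

View pics/c3.png

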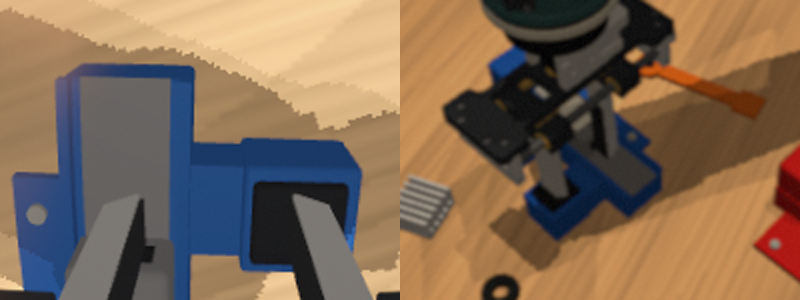

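The key is down and the battery has moved out: its front is at about (148,245) in the crop, by the left finger. I'll let it settle a few rows and check the battery's position with numbers.

arm_command:
  deltas: [0.5,0,0,-0.02,0,0,0,0.5,0,0,-0.02,0,0,0,0.5,0,0,-0.02,0,0,0,0.5,0,0,-0.02,0,0,0,0.5,0,0,-0.02,0,0,0,0.5,0,0,-0.02,0,0,0,0.5,0,0,-0.02,0,0,0,0.5,0,0,-0.02,0,0,0,0.5,0,0,-0.02,0,0,0,0.5,0,0,-0.02,0,0,0]

```text
clock: 5.75
tcp_pos: [0.5673, 0.1985, 0.04]
eef_rot: [[-0.953, 0.302, 0.001], [0.302, 0.953, 0.0], [-0.0, 0.0, -1.0]]
ft_force: [-0.7, -1.3, 8.1]
opening: 0.0473
grip_force: 5.7
```

Run:
```python
from h import *
import cv2
s=read_state(); w=eyes.snapshot('wrist'); t=eyes.snapshot('top'); pos,R=np.array(s['tcp_pos']),np.array(s['eef_rot'])
print(s['clock'],pos,s['opening'],s['ft_force'],s['ft_torque'])
p=[.595,.1581,-.302]
big=cv2.resize(w[170:290,180:280],(480,576),interpolation=cv2.INTER_CUBIC)
for x,c in((0,(0,0,255)),(-20,(0,255,255)),(-30,(0,255,0)),(-40,(255,0,255))):
    for u in projw(world(p,np.array([[x,-17,58],[x,17,58]])/1e3),pos,R):
        cv2.circle(big,tuple(int(v) for v in (u-[180,170])*4.8),3,c,-1)
o=np.zeros((576,800,3),np.uint8); o[:,:480]=big; o[:320,480:]=cv2.resize(t[90:190,155:255],(320,320))
cv2.imwrite('pics/c4.png',o)
```

```text
5.75 [0.56730113 0.19847142 0.04000961] 0.047254530227203856 [-0.66754149 -1.2540539   8.12974288] [ 0.06043492 -0.08060287 -0.11698488]
```

View pics/c4.png

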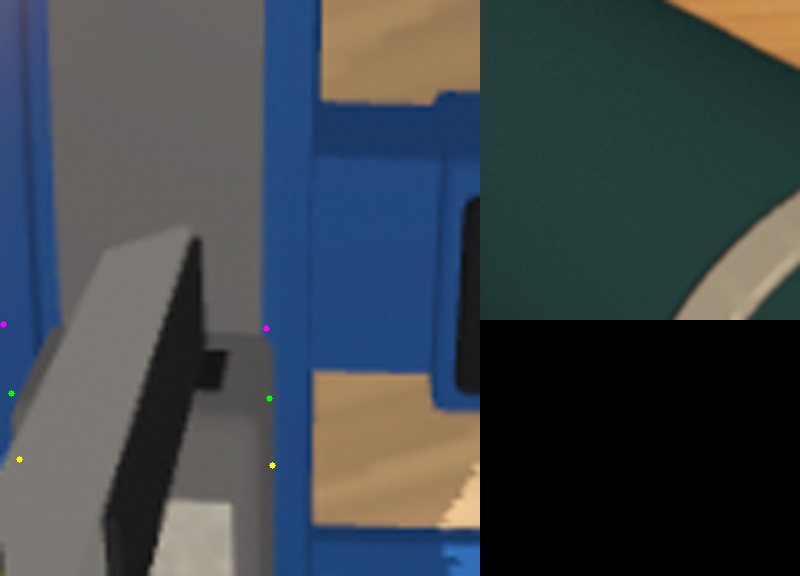

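The battery's front top edge is at about row 405, between the -20 and -30 mm marks and close to -30. The front face starts at row 335. So it has come out about 30 mm, rests against the finger flat on the deck, and the key is at its stop (TCP z 40.0 mm).

```bash
python3 -c "
from station import workorder; print(workorder.finish_job())"
```

```text
the job is handed in; nothing more can be done
None
```

The job is handed in: one finger is holding the blue tray's eject key fully down, and the other is trapping the popped battery on the runway, about 30 mm out. The robot clock was at about 6 s of the 35 s allowed.

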